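# Clip the plant tag on the planter rim against the stop bead

### The arm

A 6-joint arm with a two-finger parallel gripper is mounted at the origin on the work surface. World frame = base frame: x ahead of the robot, y to its left, z up, the work surface at z = 0. Lengths are in m, angles in rad, forces in N, time in s.
With the tool pointing down it reaches from about 0.35 to 0.975 m from the base axis. Payload 4.9 kg.
Tool frame: the origin (TCP) lies on the centre line of the jaws, within the pads' length; the fingertips stand ctrl.tcp_to_tips ahead of it and the grasp point (between the pads) lies 3 mm ahead of it (ctrl.tcp_to_tips is the distance from the TCP to the fingertips, in m); z points along the fingers, y is the direction in which the jaws open and shut (so a half turn about z gives the same grasp; the last joint's range is limited). The gripper opens to 85 mm and grips with 20 to 120 N. Pads are 22 mm wide; open, the fingers measure 114 mm over their backs; the gripper's body (76 mm by 85 mm) begins 54 mm behind the grasp point. The pads swing forward as they close: fully open they stand 13 mm farther back than shut.
Start: joints at [1.091, 0.053, 1.613, -0, 1.476, -0.119], TCP at [0.221, 0.585, 0.253] pointing down, gripper open.
Joint ranges: [-3.01, 3.01], [-1.01, 2.22], [0.06, 2.58], [-1.02, 4.17], [0.09, 2.62], [-3.14, 3.14]. Speed limits (rad/s): [2.57, 2.57, 3.14, 3.14, 3.14, 3.14].

### API

Orientations are given as a rotation vector (axis times angle).
In Python, from station import ctrl, vision gives the robot as it stands.
- The arm moves only by the tool jog_arm, never from a script. Its argument "deltas" is a list of rows, each a list of 7 numbers: the turn, a rotation vector about the tool's x, y, z in rad, then the shift along the tool's x, y, z in cm, then the opening, from 0 (shut) to 1 (fully open). A call has 1 to 12 rows; each row shifts and turns the commanded pose from where the row before left it, along the tool's axes as they then stand; what a row does not reach is not made up. A row lasts 1/12 s, in which the tool goes at most 41.7 mm and 7.16 degrees, less where a joint would pass 70% of its speed; a pose out of reach is approached as far as the arm can. A call with a gripper value outside its range is refused whole. The fingers move at their own pace and stop on an object; "grip_force" is the grip in N (left out, the last holds). Time passes only in rows, so rows that do not move let the fingers close. It gives the time, the measured TCP pose, the force and the opening at its end, in the units of the state.
- ctrl.get_obs(): the state, without advancing time (a new reading comes with each control period).
- vision.get_image(name): name is "scene" or "side" or "wrist"; returns (picture, depth): 420x560x3 uint8, red, green, blue; 420x560 float32, m along the optical axis (not along the pixel's ray), 0 where there is no reading.
- vision.calibration(name): a dict with "fx", "fy", "cx", "cy" (pixels), "rvec" (rotation vector, rad) and "tvec" (3), from world to camera coordinates, as OpenCV has them; the wrist camera has in their place "hand_eye" (4x4, takes a point from camera to tool coordinates, whose origin is the TCP and whose axes are the flange's). Camera axes: x right, y down, z forward; pixel columns grow to the right and rows downward; lengths in m; the calibration is good to about 2 mm. A picture is of the moment at which its call begins: read the wrist's pose just before it. calibration takes no time and is no camera call.
- ctrl.finish_job(): hands the job in, once; it reports no verdict.
The state is a dict: "t": time; "q": joint angles; "dq": joint speeds; "effort": joint torques, N m; "tool_pos": TCP position; "tool_rot": TCP orientation; "contact_force": force on the tool from outside, world axes, zero at the start; "wrist_torque": the same for the moment, N m; "opening": finger opening in m.
Only numpy, scipy, OpenCV 4.12 (cv2) and the standard library are available. Lean on these libraries where they do the work, as an engineer would, in place of code of your own. Each camera call takes 0.05 s, during which the arm holds its last target. There are 200 camera calls.

### The job

Squeeze the cross-lock tag clip open, lift it off its wooden rest and, still held open, set it down astride the planter's front rim, tag facing outwards, well to the right of the orange stop block (its -y side, about 8 cm from it). Keeping it lightly pressed down on the rim and held open, slide it along the rim until it pushes gently against the stop's sprung brass plate, and let go there, so that its own spring grips the rim, fully down, with the plate still pressed against it. How far the plate juts out is not known: feel for it, never push hard on rim or stop, and leave everything else alone.

Things in the scene. Friction and masses are not known exactly. Their poses are not given: they have to be found in the camera images.
- clip: Cross-lock tag clip (reverse tweezers, 75 g), upright: two crossed steel halves sliding along the clip's x. Squeezing its blue handles OPENS the jaws below; a spring shuts them. Origin: underside of its two flat crossing bars (bars z 0 to 6, x -30 to 23, y -14 to 14 mm), which lie on the rest, later on the rim; x across the jaws, y along them, z up
- clip_handles (a point): point at (0, 0, 42) mm of the clip, good grip height. Handles: upright blue plates, 22 mm wide in y, z 0 to 70, 5 mm thick; outer faces at x +23 mm and x -27 mm + s (s = joint clip_arm): 50 mm over both shut, 46 on the rim, 40 fully squeezed. Squeeze along x: 6 N starts it, 11 N reaches a firm stop; then grip hard (80 N is fine) or it tips in the fingers
- clip_jaws (a point): point at (0, 0, -22) mm of the clip: jaw bottom, middle of the gap when gripping a 6 mm wall. Jaws 4 mm thick, 28 mm wide in y, z 2 to -22 mm; inner faces at x -3 mm and x -1 mm + s: gap 2 mm shut, 12 mm fully open. The middle of gap and of handles coincide, at x = -2 mm + s/2
- clip_arm (a joint): travel s of the moving half of the clip, m: 0 shut (handles released), 0.004 when the jaws grip the 6 mm rim wall, 0.010 fully squeezed open
- tag (a point): centre of the clip's white tag, 2 x 36 x 32 mm, at (-31, 0, -10) mm in the clip frame; the tag spans z -26 to +6 mm
- rest: small dark wooden open box, fixed, 48 (x) x 56 (y) x 40 mm high, slot 32 x 40 mm, on whose top edges the clip's bars lie at the start with the jaws hanging in the slot; origin under its centre
- planter: green hard silicone planter with grit and succulents, fixed, 120 (x) x 220 (y) x 90 mm high, origin under its centre. Front rim: straight wall 6 mm thick along its y, on its -x side (towards the robot), wall centre at x -57 mm, top at z 90 mm. Grit inside at z 50 mm; plants reach z 95 mm at x 0 and beyond. Press on the rim with 2 to 15 N
- marker: orange stop block fixed astride the front rim, 22 (x) x 16 (y, along the rim) x 14 mm high above the rim; origin in its middle at rim-top height, axes as the planter's. From it a screw with a sprung brass plate (14 mm wide, 1 to 12 mm above the rim) juts to its -y; plate face 13 to 38 mm from the origin, not measured. Plate spring: 4 N/mm after 1 N, 6 mm travel; push it with 3 to 8 N
- saucer: bystander, leave alone: white ceramic saucer, 130 mm across, 20 mm high; origin under its centre
- trowel: bystander, leave alone: steel garden trowel with a wooden handle, lying, 255 mm long along its x (blade to +x), 70 mm wide, 26 mm high; origin under its centre (of the whole length, about)
- spray_bottle: bystander, leave alone: amber glass spray bottle with a black head and brass nozzle, 72 mm across, 192 mm high; origin under its centre
- watering_can: bystander, leave alone: yellow plastic watering can, 125 mm across, 160 mm high, spout to its +x (150 mm out), handle to its -x; origin under its centre
- spare_pot: bystander, leave alone: round terracotta-coloured pot, 100 mm across, 85 mm high; origin under its centre
- feed_tin: bystander, leave alone: aluminium tin, 66 mm across, 90 mm high; origin under its centre
- pebble_bowl: bystander, leave alone: blue ceramic bowl, 90 mm across, 40 mm high; origin under its centre
There are look-alikes about, which are no part of the job. Of the things that look like the rest, the middle-sized one is meant.

How it is judged:
By the outcome, as a careful person would: the job done as asked, in the order asked, and still so for the second after the job is handed in, with the robot touching nothing.
It also fails if it takes over 72 s, if anything falls off the work surface, if the arm or the gripper's body presses on something with over 40 N, if the wrist force passes 120 N, or if a joint passes its speed limit or range.

## Working session

There is one attempt and no reset: what is moved stays moved. The work goes in short steps, Python scripts to look and compute and a tool call to move; the robot and the scene stay as the last step left them, time stands still between calls to the robot, and variables do not carry over. Pictures are saved under pics/ and viewed, about 8 in all and at most 12, crops included, and the job is handed in when it is done.

Besides the shell and the picture viewer there is one more tool, called after ">>>" as name(argument=value, ...), one argument or row to a line, values as JSON. jog_arm: Moves the arm, as the interface text tells. Its arguments: {"type":"object","properties":{"deltas":{"type":"array"},"grip_force":{"type":"number"}},"required":["deltas"]}

```bash
ls; mkdir -p pics
python3 - <<'E'
from station import ctrl, vision
import cv2,numpy as np
print(ctrl.get_obs(), ctrl.tcp_to_tips)
for n in ("scene","side"):
    im,d=vision.get_image(n); cv2.imwrite(f"pics/{n}0.png",cv2.resize(im[:,:,::-1],(784,588))); np.savez(f"{n}0.npz",im=im,d=d)
    print(n,vision.calibration(n))
print(vision.calibration("wrist"))
E
```

```text
pics
{'t': 0.0, 'q': array([ 1.09098055e+00,  5.33496191e-02,  1.61428721e+00, -2.02198846e-05,
        1.47599440e+00, -1.18987250e-01]), 'dq': array([ 0.00137375,  0.00031962,  0.00107715, -0.00014625,  0.00063976,
        0.00205961]), 'effort': array([ 7.62170221e-04, -3.93694603e+01, -3.70170665e+01, -7.22756749e-05,
        7.12246154e-03, -2.13314721e-06]), 'tool_pos': array([0.22038586, 0.58424067, 0.25207151]), 'tool_rot': array([-5.63610664e-01, -3.09002933e+00,  3.06848379e-03]), 'contact_force': array([-0.72976952, -1.07743014,  0.19645814]), 'wrist_torque': array([-0.02102259,  0.00925708, -0.0168627 ]), 'opening': 0.0854564470491547} 0.022
scene {'fx': 438.29967171605165, 'fy': 438.29967171605165, 'cx': 284.0461260673838, 'cy': 208.96158256725073, 'rvec': array([ 2.2164742,  1.1210263, -0.4162818]), 'tvec': array([-0.32516682, -0.26094942,  1.75402538])}
side {'fx': 379.2085192361217, 'fy': 379.2085192361217, 'cx': 282.5632055502813, 'cy': 207.96590340781975, 'rvec': array([ 2.17816343, -0.07395561,  0.03282512]), 'tvec': array([-0.52965966,  0.1013133 ,  1.01264514])}
{'fx': 375.17700075239543, 'fy': 375.17700075239543, 'cx': 278.40008662173756, 'cy': 211.8827910079308, 'hand_eye': array([[-2.17901806e-04, -9.51916783e-01, -3.06356641e-01,
         7.81781863e-02],
       [ 9.99998977e-01, -6.40531267e-04,  1.27900240e-03,
        -5.80838914e-04],
       [-1.41373486e-03, -3.06356049e-01,  9.51915948e-01,
        -1.21295259e-01],
       [ 0.00000000e+00,  0.00000000e+00,  0.00000000e+00,
         1.00000000e+00]])}
```

View pics/scene0.png

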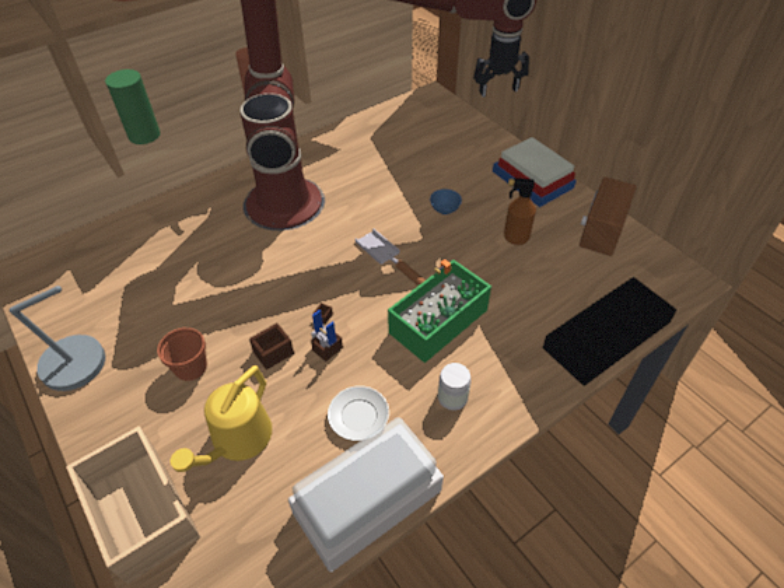

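View pics/side0.png

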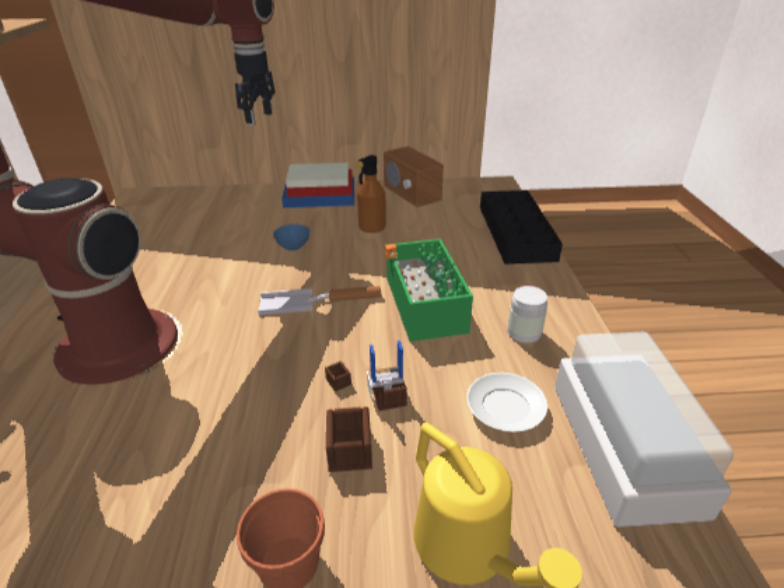

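The scene view shows the clip (blue handles, about (322,330)) on the middle-sized rest. The green planter is at (440,308) with the orange stop at (444,266). In the side view the clip is at (387,375) and the stop at (391,252). Next I'll measure them from depth.

```bash
cat > h.py <<'E'
import cv2,numpy as np
from station import ctrl,vision
from scipy.spatial.transform import Rotation as R
def load(n):
    z=np.load(n+"0.npz"); return z["im"],z["d"]
def cam(n):
    c=vision.calibration(n); K=(c["fx"],c["fy"],c["cx"],c["cy"])
    if n=="wrist":
        o=ctrl.get_obs(); T=np.eye(4); T[:3,:3]=R.from_rotvec(o["tool_rot"]).as_matrix(); T[:3,3]=o["tool_pos"]; M=T@c["hand_eye"]
        return K,M[:3,:3],M[:3,3]
    r=R.from_rotvec(c["rvec"]).as_matrix(); return K,r.T,-r.T@c["tvec"]
def cloud(d,K,A,t):
    v,u=np.indices(d.shape); p=np.stack([(u-K[2])/K[0]*d,(v-K[3])/K[1]*d,d],-1)
    return p@A.T+t
def hsv(im): return cv2.cvtColor(im,cv2.COLOR_RGB2HSV)
def plane(uv,z,K,A,t):
    uv=np.atleast_2d(uv); r=np.c_[(uv[:,0]-K[2])/K[0],(uv[:,1]-K[3])/K[1],np.ones(len(uv))]@A.T
    return t+r*((z-t[2])/r[:,2])[:,None]
E
python3 - <<'E'
from h import *
for n in ("scene","side"):
    im,d=load(n); P=cloud(d,*cam(n)); H=hsv(im)
    ok=(d>0)
    def rep(nm,m):
        p=P[m&ok]; print(n,nm,len(p),p.min(0).round(3),p.max(0).round(3),np.median(p,0).round(3)); return p
    v,u=np.indices(d.shape); s=784/560
    box=(200,355,280,370) if n=="scene" else (360,410,335,405)
    bx=lambda a,b,c,e:(u*s>a)&(u*s<b)&(v*s>c)&(v*s<e)
    blue=(H[...,0]>105)&(H[...,0]<130)&(H[...,1]>120)&(H[...,2]>50)
    rep("blue",blue&(bx(300,350,295,360) if n=="scene" else bx(360,410,335,405)))
    g=(H[...,0]>50)&(H[...,0]<85)&(H[...,1]>120)&(bx(380,500,255,365) if n=="scene" else bx(380,480,235,345))
    p=rep("green",g)
    q=p[(p[:,2]>.08)&(p[:,2]<.1)]; r=cv2.minAreaRect((q[:,:2]*1000).astype(np.float32)); print(r, cv2.boxPoints(r))
    o=(H[...,0]>5)&(H[...,0]<18)&(H[...,1]>170)&(H[...,2]>130)&(bx(430,460,255,275) if n=="scene" else bx(380,400,240,262))
    rep("orange",o)
    w=(P[...,2]>.03)&(P[...,2]<.12)&(bx(305,345,300,362) if n=="scene" else bx(365,410,335,410))
    q=P[w&ok]; print("clip+rest",np.percentile(q,[2,98],axis=0).round(3))
E
```

```text
scene blue 150 [ 0.418 -0.184  0.029] [ 0.535 -0.139  0.113] [ 0.501 -0.172  0.081]
scene green 1863 [ 0.526 -0.034 -0.   ] [0.675 0.199 0.098] [0.636 0.055 0.066]
((600.1554565429688, 83.35763549804688), (122.55622863769531, 220.4346923828125), 8.196723937988281) [[523.7894   183.71246 ]
 [555.2173   -34.470337]
 [676.5215   -16.997192]
 [645.0936   201.18561 ]]
scene orange 11 [0.524 0.144 0.097] [0.542 0.158 0.109] [0.532 0.149 0.103]
clip+rest [[ 0.479 -0.199  0.032]
 [ 0.535 -0.143  0.112]]
side blue 135 [ 0.479 -0.186  0.05 ] [ 0.53  -0.161  0.114] [ 0.523 -0.176  0.087]
side green 2306 [ 0.525 -0.034  0.001] [0.672 0.2   0.097] [ 0.605 -0.015  0.068]
((597.238037109375, 83.11164855957031), (119.9190673828125, 223.3619384765625), 7.885623455047607) [[522.52325  185.51033 ]
 [553.16766  -35.73946 ]
 [671.9528   -19.287033]
 [641.3084   201.96275 ]]
side orange 47 [0.519 0.143 0.08 ] [0.54  0.157 0.109] [0.525 0.148 0.103]
clip+rest [[ 0.473 -0.202  0.032]
 [ 0.531 -0.159  0.112]]
```

```bash
cat >> h.py <<'E'
def plan(p,ya=None):
    """ya: wanted angle (deg) of tool y in world; prints turn about tool z, then shift in the turned tool axes (cm)"""
    o=ctrl.get_obs(); M=R.from_rotvec(o["tool_rot"]).as_matrix()
    a=np.degrees(np.arctan2(M[1,1],M[0,1])); t=0
    if ya is not None: t=-np.radians((ya-a+180)%360-180)
    N=M@R.from_rotvec([0,0,t]).as_matrix()
    s=N.T@(np.array(p)-o["tool_pos"])*100
    print("t",o["t"],"pos",o["tool_pos"].round(4),"ya",a.round(2),"tilt",M[:,2].round(4),"F",o["contact_force"].round(2),"open",round(o["opening"],4),"q6",o["q"].round(2)); print("turn z",round(t,4),"shift cm",s.round(2))
E
python3 -c "
from h import *
plan([.505,-.172,.28],0)"
```

```text
t 0.1 pos [0.2204 0.5843 0.2522] ya 69.33 tilt [-8.0e-04 -1.6e-03 -1.0e+00] F [ 0.12 -0.94 -0.24] open 0.0853 q6 [ 1.09  0.05  1.61 -0.    1.48 -0.12]
turn z 1.21 shift cm [-75.63  28.46  -2.68]
```

>>> jog_arm(
  deltas=[
    [0,0,0.12,0,0,-0.5,1],
    [0,0,0.12,0,0,-0.5,1],
    [0,0,0.12,0,0,-0.5,1],
    [0,0,0.12,0,0,-0.5,1],
    [0,0,0.12,0,0,-0.5,1],
    [0,0,0.12,0,0,-0.5,1],
    [0,0,0.12,0,0,-0.5,1],
    [0,0,0.12,0,0,-0.5,1],
    [0,0,0.12,0,0,0,1],
    [0,0,0.12,0,0,0,1],
  ],
)

```text
t: 0.93
tool_pos: [0.2206, 0.5847, 0.2932]
tool_rot: [2.217, 2.226, -0.0]
contact_force: [0.6, 0.0, 0.2]
opening: 0.0854
```

```bash
python3 -c "
from h import *
plan([.505,-.172,.29],0)"
```

```text
t 0.9333 pos [0.2206 0.5847 0.2932] ya 0.23 tilt [-1.e-04 -2.e-04 -1.e+00] F [0.6  0.03 0.16] open 0.0854 q6 [1.09 0.03 1.57 0.   1.54 1.09]
turn z 0.004 shift cm [-75.67  28.44   0.33]
```

>>> jog_arm(
  deltas=[
    [0,0,0,-3.78,1.42,0,1],
    [0,0,0,-3.78,1.42,0,1],
    [0,0,0,-3.78,1.42,0,1],
    [0,0,0,-3.78,1.42,0,1],
    [0,0,0,-3.78,1.42,0,1],
    [0,0,0,-3.78,1.42,0,1],
    [0,0,0,-3.78,1.42,0,1],
    [0,0,0,-3.78,1.42,0,1],
    [0,0,0,-3.78,1.42,0,1],
    [0,0,0,-3.78,1.42,0,1],
    [0,0,0,-3.78,1.42,0,1],
    [0,0,0,-3.78,1.42,0,1],
  ],
)

```text
t: 1.93
tool_pos: [0.3955, 0.131, 0.293]
tool_rot: [2.21, 2.233, 0.0]
contact_force: [0.8, 0.1, -0.3]
opening: 0.0855
```

>>> jog_arm(
  deltas=[
    [0,0,0,-3.78,1.42,0,1],
    [0,0,0,-3.78,1.42,0,1],
    [0,0,0,-3.78,1.42,0,1],
    [0,0,0,-3.78,1.42,0,1],
    [0,0,0,-3.78,1.42,0,1],
    [0,0,0,-3.78,1.42,0,1],
    [0,0,0,-3.78,1.42,0,1],
    [0,0,0,-3.78,1.42,0,1],
    [0,0,0,0,0,0,1],
    [0,0,0,0,0,0,1],
    [0,0,0,0,0,0,1],
    [0,0,0,0,0,0,1],
  ],
)

```text
t: 2.93
tool_pos: [0.5119, -0.1674, 0.2931]
tool_rot: [-2.209, -2.233, -0.0]
contact_force: [0.4, -0.2, 0.5]
opening: 0.0852
```

Run:
```python
from h import *
plan([.505,-.172,.29],0)
C=cam("wrist"); im,d=vision.get_image("wrist"); np.savez("w0.npz",im=im,d=d,A=C[1],t=C[2])
cv2.imwrite("pics/w0.png",cv2.resize(im[:,:,::-1],(784,588)))
```

```text
t 2.9333 pos [ 0.5119 -0.1674  0.2931] ya 0.64 tilt [-3.e-04  4.e-04 -1.e+00] F [ 0.44 -0.21  0.53] open 0.0852 q6 [-0.45 -0.18  1.77  0.    1.55 -0.47]
turn z 0.0111 shift cm [-0.46 -0.69  0.31]
```

View pics/w0.png

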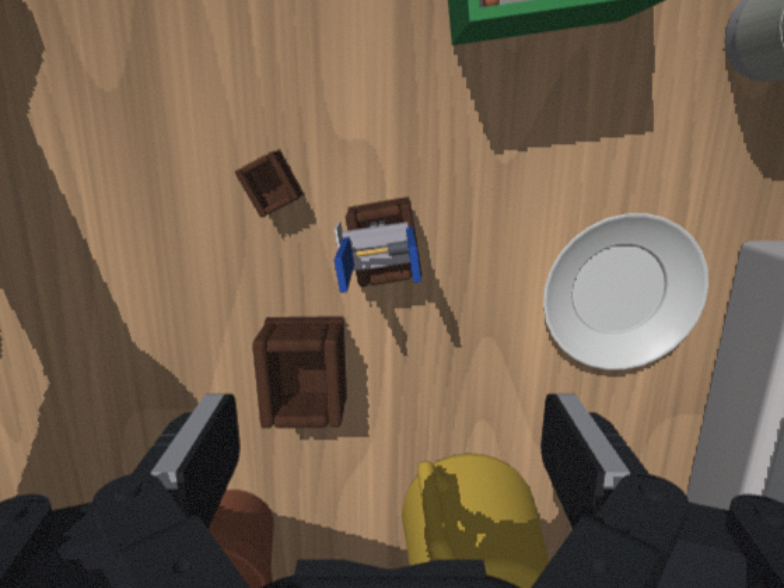

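The wrist view (right = +x, up = +y) shows the handles at (343,265) and (413,255), with the tag on the -x side at (340,235). The clip yaw is small, so its tag already faces the right way. The smaller and larger look-alike boxes are to the left.

Run:
```python
from h import *
z=np.load("w0.npz"); im,d=z["im"],z["d"]; K=cam("wrist")[0]; P=cloud(d,K,z["A"],z["t"]); H=hsv(im)
v,u=np.indices(d.shape);s=1.4
b=(H[...,0]>105)&(H[...,0]<130)&(H[...,1]>120)&(u*s>325)&(u*s<430)&(v*s>215)&(v*s<300)
n,l,st,_=cv2.connectedComponentsWithStats(b.astype(np.uint8))
for i in range(1,n):
    if st[i,4]<30: continue
    p=P[(l==i)&(d>0)]; print("h",len(p),p.min(0).round(4),p.max(0).round(4))
    q=p[p[:,2]>.095]; r=cv2.minAreaRect((q[:,:2]*1000).astype(np.float32)); print("upper",len(q),np.round(cv2.boxPoints(r),1).tolist(),r[2])
    print(np.round(cv2.boxPoints(cv2.minAreaRect(np.argwhere(l==i)[:,::-1].astype(np.float32)*s)),0).tolist())
m=(u*s>335)&(u*s<425)&(v*s>190)&(v*s<295)&(P[...,2]>.03)&(P[...,2]<.042)&~b&(H[...,2]<110)
q=P[m]; r=cv2.minAreaRect((q[:,:2]*1000).astype(np.float32)); print("rest",len(q),r)
m=(u*s>330)&(u*s<425)&(v*s>190)&(v*s<295)&(P[...,2]>.043)&(P[...,2]<.05)&~b
q=P[m]; r=cv2.minAreaRect((q[:,:2]*1000).astype(np.float32)); print("bars",len(q),r)
# planter in view?
```

```text
h 220 [ 5.229e-01 -2.087e-01  2.000e-04] [ 0.5339 -0.1548  0.112 ]
upper 165 [[522.5999755859375, -155.5], [526.0, -177.0], [530.7999877929688, -176.1999969482422], [527.2999877929688, -154.6999969482422]] 9.152990341186523
[[406.0, 227.0], [414.0, 226.0], [420.0, 281.0], [412.0, 282.0]]
h 338 [ 0.4787 -0.1834  0.048 ] [ 0.4861 -0.1619  0.1125]
upper 197 [[478.1000061035156, -162.5], [481.3999938964844, -183.6999969482422], [486.6000061035156, -182.89999389648438], [483.20001220703125, -161.60000610351562]] 8.968811988830566
[[335.0, 238.0], [351.0, 238.0], [351.0, 291.0], [335.0, 291.0]]
rest 952 ((504.42352294921875, -171.29336547851562), (54.585208892822266, 56.14527130126953), 10.651082038879395)
bars 941 ((501.5203857421875, -165.697998046875), (54.37588882446289, 36.93198776245117), 9.68718147277832)
```

```bash
python3 -c "
from h import *
plan([.5045,-.1692,.085],8.9)"
```

```text
t 2.9833 pos [ 0.5119 -0.1672  0.2933] ya 0.66 tilt [ 1.e-04  1.e-04 -1.e+00] F [ 0.62 -1.03  0.03] open 0.0859 q6 [-0.45 -0.18  1.77  0.    1.55 -0.47]
turn z -0.1438 shift cm [-0.08 -0.77 20.83]
```

>>> jog_arm(
  deltas=[
    [0,0,-0.072,0,0,0,1],
    [0,0,-0.072,0,0,0,1],
    [0,0,0,-0.04,-0.38,3,1],
    [0,0,0,-0.04,-0.38,3,1],
    [0,0,0,0,0,3,1],
    [0,0,0,0,0,2,1],
    [0,0,0,0,0,1,1],
    [0,0,0,0,0,0,1],
    [0,0,0,0,0,0,1],
    [0,0,0,0,0,0,1],
  ],
)

```text
t: 3.82
tool_pos: [0.5059, -0.1705, 0.1756]
tool_rot: [2.041, 2.384, 0.001]
contact_force: [-0.2, -0.8, 0.2]
opening: 0.0854
```

Run:
```python
from h import *
plan([.5045,-.1692,.085],8.9)
C=cam("wrist"); im,d=vision.get_image("wrist"); P=cloud(d,*C); H=hsv(im)
b=(H[...,0]>105)&(H[...,0]<130)&(H[...,1]>120)&(P[...,2]>.095)&(P[...,2]<.12)
n,l,st,_=cv2.connectedComponentsWithStats(b.astype(np.uint8))
for i in range(1,n):
    if st[i,4]<30: continue
    p=P[l==i]; r=cv2.minAreaRect((p[:,:2]*1000).astype(np.float32)); print(len(p),r,p[:,2].max())
```

```text
t 3.8167 pos [ 0.5059 -0.1705  0.1756] ya 8.86 tilt [ 0.0032 -0.0016 -1.    ] F [-0.16 -0.8   0.15] open 0.0854 q6 [-0.46 -0.11  1.9   0.    1.34 -0.62]
turn z -0.0007 shift cm [ 0.17 -0.15  9.06]
477 ((526.4110717773438, -165.78775024414062), (4.959341526031494, 22.059585571289062), 9.225190162658691) 0.11240087301741297
485 ((482.3551940917969, -173.03977966308594), (4.864868640899658, 21.74040412902832), 9.112046241760254) 0.11233699551065263
```

>>> jog_arm(
  deltas=[
    [0,0,0,0.15,-0.15,1.5,1],
    [0,0,0,0,0,1.5,1],
    [0,0,0,0,0,1.5,1],
    [0,0,0,0,0,1.5,1],
    [0,0,0,0,0,1.5,1],
    [0,0,0,0,0,1.0,1],
    [0,0,0,0,0,0.5,1],
    [0,0,0,0,0,0,1],
    [0,0,0,0,0,0,1],
    [0,0,0,0,0,0,1],
  ],
)

```text
t: 4.7
tool_pos: [0.5039, -0.1695, 0.0846]
tool_rot: [2.043, 2.384, 0.001]
contact_force: [0.6, 0.4, 1.4]
opening: 0.0858
```

```bash
python3 -c "
from h import *
plan([.5044,-.1694,.085],9.1)"
```

```text
t 4.7 pos [ 0.5039 -0.1695  0.0846] ya 8.82 tilt [ 0.002 -0.001 -1.   ] F [0.58 0.41 1.41] open 0.0858 q6 [-0.46 -0.    1.97  0.    1.18 -0.62]
turn z -0.0049 shift cm [ 0.    0.05 -0.04]
```

>>> jog_arm(
  deltas=[
    [0,0,-0.005,0,0.04,0,0.6],
    [0,0,0,0,0,0,0.5],
    [0,0,0,0,0,0,0.4],
    [0,0,0,0,0,0,0.3],
    [0,0,0,0,0,0,0],
    [0,0,0,0,0,0,0],
    [0,0,0,0,0,0,0],
    [0,0,0,0,0,0,0],
    [0,0,0,0,0,0,0],
    [0,0,0,0,0,0,0],
    [0,0,0,0,0,0,0],
    [0,0,0,0,0,0,0],
  ],
  grip_force=80,
)

```text
t: 5.7
tool_pos: [0.5061, -0.1699, 0.0869]
tool_rot: [2.034, 2.386, 0.003]
contact_force: [-0.0, 1.0, 10.8]
opening: 0.0367
```

```bash
python3 -c "
from h import *
plan([.5044,-.1694,.20],9.1)"
```

```text
t 5.7 pos [ 0.5061 -0.1699  0.0869] ya 9.11 tilt [ 0.0059 -0.0022 -1.    ] F [-0.03  1.03 10.84] open 0.0367 q6 [-0.46 -0.    1.96  0.    1.18 -0.62]
turn z 0.0002 shift cm [  0.04  -0.1  -11.31]
```

>>> jog_arm(
  deltas=[
    [0,0,0,0,0,-0.3,0],
    [0,0,0,0,0,-0.3,0],
    [0,0,0,0,0,-0.6,0],
    [0,0,0,0,0,-1,0],
    [0,0,0,0,0,-1.5,0],
    [0,0,0,0,0,-2,0],
    [0,0,0,0,0,-2,0],
    [0,0,0,0,0,-2,0],
    [0,0,0,0,0,-2,0],
    [0,0,0,0,0,-1,0],
    [0,0,0,0,0,0,0],
    [0,0,0,0,0,0,0],
  ],
)

```text
t: 6.7
tool_pos: [0.5035, -0.169, 0.2105]
tool_rot: [2.038, 2.39, 0.0]
contact_force: [0.5, -0.3, -1.0]
opening: 0.0367
```

Run:
```python
from h import *
plan([.5044,-.1694,.20],9.1)
C=cam("wrist"); im,d=vision.get_image("wrist"); np.savez("w1.npz",im=im,d=d,A=C[1],t=C[2])
i2,d2=vision.get_image("side"); np.savez("s1.npz",im=i2,d=d2)
a=im[:,100:460,::-1]; 
c=cv2.resize(i2[120:330,180:400,::-1],(420,400)); a=cv2.resize(a,(370,432))
o=np.zeros((440,800,3),np.uint8); o[:432,:370]=a; o[:400,375:795]=c; cv2.imwrite("pics/w1.png",o)
```

```text
t 6.7 pos [ 0.5035 -0.169   0.2105] ya 9.11 tilt [ 6.e-04 -3.e-04 -1.e+00] F [ 0.47 -0.27 -1.05] open 0.0367 q6 [-0.46 -0.14  1.87 -0.    1.41 -0.62]
turn z 0.0001 shift cm [-0.05  0.08  1.05]
```

View pics/w1.png

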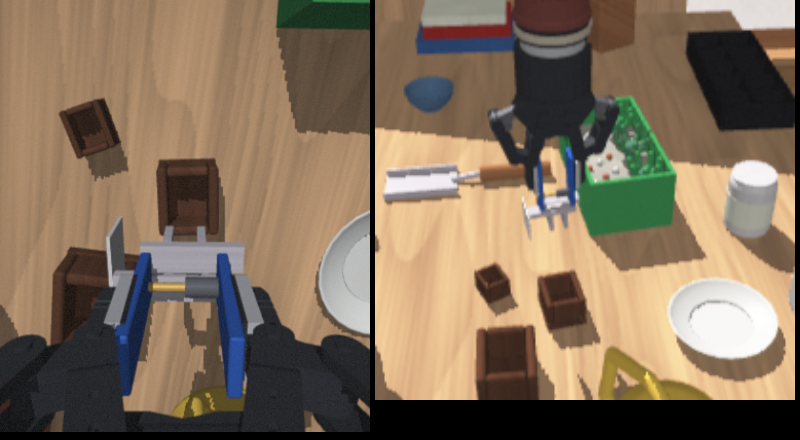

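The clip is off the rest, held with its jaws open and the tag at left (-x) at about (117,255). Next I'll measure its pose in the tool frame.

Run:
```python
from h import *
z=np.load("w1.npz"); im,d=z["im"],z["d"]; c=vision.calibration("wrist"); K=(c["fx"],c["fy"],c["cx"],c["cy"]); E=c["hand_eye"]
P=cloud(d,K,E[:3,:3],E[:3,3])*1000; H=hsv(im)
b=(H[...,0]>105)&(H[...,0]<130)&(H[...,1]>120)&(P[...,2]<60)&(P[...,2]>-60)
n,l,st,_=cv2.connectedComponentsWithStats(b.astype(np.uint8))
for i in range(1,n):
    if st[i,4]<200: continue
    p=P[l==i]; print("handle",len(p),np.percentile(p,[1,50,99],axis=0).round(1).tolist())
    top=p[p[:,2]<np.percentile(p[:,2],1)+2]; print(" top",top.min(0).round(1),top.max(0).round(1))
    # inner face fit y = a + b z + c x
    A=np.c_[np.ones(len(p)),p[:,2],p[:,0]]; f=np.linalg.lstsq(A,p[:,1],rcond=None)[0]; print(" fit",f.round(3))
u0,v0=100,0; s=360/370
v,u=np.indices(d.shape); U=(u-100)/s; V=v/(420/432)
m=(U>145)&(U<240)&(V>245)&(V<268); p=P[m]; p=p[(p[:,2]>25)&(p[:,2]<55)]; print("bar",np.percentile(p,[2,50,98],axis=0).round(1).tolist())
A=np.c_[np.ones(len(p)),p[:,:2]]; print(np.linalg.lstsq(A,p[:,2],rcond=None)[0].round(3))
m=(U>106)&(U<125)&(V>218)&(V<285)&(H[...,1]<60); p=P[m]; p=p[(p[:,2]>20)&(p[:,2]<80)]; print("tag",np.percentile(p,[2,50,98],axis=0).round(1).tolist())
```

```text
handle 2356 [[-10.0, -20.1, -24.7], [5.2, -16.5, -10.1], [10.7, -14.9, 36.9]]
 top [-11.8 -20.3 -51.8] [ 17.  -13.7 -22.7]
 fit [-16.517   0.035  -0.066]
handle 2484 [[-10.8, 13.3, -25.4], [7.0, 15.3, -16.7], [10.6, 18.5, 34.6]]
 top [-12.1  13.2 -25.9] [ 10.5  18.2 -23.4]
 fit [1.5239e+01 3.0000e-03 6.1000e-02]
bar [[2.4, -15.7, 28.1], [8.8, 4.1, 39.7], [13.0, 24.7, 41.2]]
[40.103 -0.115 -0.043]
tag [[-9.3, -34.7, 40.1], [4.9, -32.7, 49.3], [17.2, -30.1, 70.6]]
```

```bash
python3 -c "
from h import *
plan([.543,.0703,.205],8.0)"
```

```text
t 6.8 pos [ 0.5027 -0.1686  0.2086] ya 9.11 tilt [-0.0025  0.0012 -1.    ] F [-0.29  0.09 -1.25] open 0.0367 q6 [-0.46 -0.14  1.88 -0.    1.41 -0.62]
turn z 0.0194 shift cm [23.1   7.32  0.38]
```

>>> jog_arm(
  deltas=[
    [0,0,0.02,1,0.3,0,0],
    [0,0,0,2,0.7,0,0],
    [0,0,0,3,1,0,0],
    [0,0,0,3,1,0,0],
    [0,0,0,3,1,0,0],
    [0,0,0,3,1,0,0],
    [0,0,0,3,1,0,0],
    [0,0,0,3,0.8,0,0],
    [0,0,0,1.5,0.4,0,0],
    [0,0,0,0.6,0.1,0,0],
    [0,0,0,0,0,0,0],
    [0,0,0,0,0,0,0],
  ],
)

```text
t: 7.8
tool_pos: [0.543, 0.0694, 0.2092]
tool_rot: [-2.061, -2.37, 0.003]
contact_force: [-0.7, -0.1, -2.0]
opening: 0.0368
```

Run:
```python
from h import *
plan([.543,.0703,.205],8.0)
C=cam("wrist"); im,d=vision.get_image("wrist"); np.savez("w2.npz",im=im,d=d,A=C[1],t=C[2])
cv2.imwrite("pics/w2.png",im[:,:,::-1])
i2,d2=vision.get_image("side"); np.savez("s2.npz",im=i2,d=d2)
```

```text
t 7.8 pos [0.543  0.0694 0.2092] ya 7.97 tilt [-2.e-03 -6.e-04 -1.e+00] F [-0.68 -0.13 -1.97] open 0.0368 q6 [-0.01 -0.1   1.84 -0.    1.41 -0.15]
turn z -0.0005 shift cm [0.09 0.01 0.42]
```

View pics/w2.png

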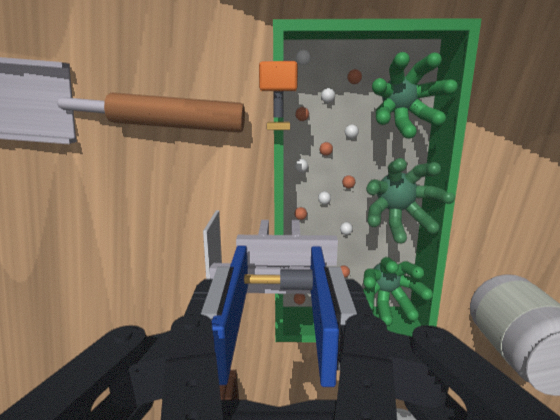

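The wrist view shows the stop at (278,75), its brass plate at (278,126) and the front rim at columns 273–285. The jaw ends show at (264,228) and (295,228). Next I'll measure the rim line, plate and jaws in the tool frame.

Run:
```python
from h import *
z=np.load("w2.npz"); im,d=z["im"],z["d"]; c=vision.calibration("wrist"); K=(c["fx"],c["fy"],c["cx"],c["cy"]); E=c["hand_eye"]
P=cloud(d,K,E[:3,:3],E[:3,3])*1000; H=hsv(im); v,u=np.indices(d.shape)
g=(H[...,0]>50)&(H[...,0]<85)&(H[...,1]>120)
rim=g&(u>255)&(u<300)&(P[...,2]<126)&(P[...,2]>110)
p=P[rim]; print("rim z",np.percentile(p[:,2],[5,50,95]).round(1))
for v0 in range(35,230,15):
    q=P[rim&(v>=v0)&(v<v0+15)]
    if len(q)>8: print(v0,"x",q[:,0].mean().round(1),"y",np.percentile(q[:,1],[3,97]).round(1),"mean",q[:,1].mean().round(2),"z",np.median(q[:,2]).round(1))
o=(H[...,0]>5)&(H[...,0]<18)&(H[...,1]>170)&(v<95)&(u>250)&(u<305)&(P[...,2]<115); q=P[o]; print("stop",np.percentile(q,[2,98],axis=0).round(1).tolist())
b=(H[...,0]>17)&(H[...,0]<30)&(H[...,1]>80)&(v>115)&(v<135)&(u>262)&(u<295)&(P[...,2]<125); q=P[b]; print("plate",len(q),np.percentile(q,[2,98],axis=0).round(1).tolist())
for a in ((258,270),(289,302)):
    m=(u>=a[0])&(u<=a[1])&(v>=218)&(v<=235)&(P[...,2]<95)&(P[...,2]>30)&~g; q=P[m]
    if len(q): print("jaw",len(q),np.percentile(q,[2,50,98],axis=0).round(1).tolist())
for v0 in (222,226,230,234): print(v0,[tuple(P[v0,x].round(0).astype(int)) for x in range(254,308,3)])
m=(u>200)&(u<224)&(v>205)&(v<280)&(H[...,1]<60)&(P[...,2]<80)&(P[...,2]>30); q=P[m]; print("tag",np.percentile(q,[2,98],axis=0).round(1)); print(np.linalg.lstsq(np.c_[np.ones(len(q)),q[:,0],q[:,2]],q[:,1],rcond=None)[0].round(3))
```

```text
rim z [117.5 118.6 120.1]
35 x 105.5 y [-2.4  2.3] mean -0.08 z 118.4
50 x 98.7 y [-2.5  2.3] mean -0.07 z 118.4
110 x 61.6 y [-2.6  2. ] mean -0.27 z 118.7
125 x 51.9 y [-2.   2.4] mean -0.01 z 118.5
140 x 44.2 y [-2.   2.4] mean 0.13 z 118.5
155 x 34.7 y [-2.7  2.5] mean 0.07 z 118.6
170 x 24.8 y [-2.1  2.5] mean 0.2 z 118.6
185 x 14.7 y [-2.1  2.5] mean 0.21 z 118.5
200 x 4.4 y [-2.1  2.5] mean 0.2 z 118.5
215 x -6.3 y [-2.2  2.6] mean 0.2 z 118.5
stop [[79.3, -10.2, 103.0], [93.7, 10.0, 106.2]]
plate 183 [[56.5, -6.6, 105.7], [60.6, 6.4, 109.7]]
jaw 151 [[8.4, -9.5, 44.5], [13.0, -7.2, 54.7], [13.5, -5.3, 66.5]]
jaw 134 [[12.7, 6.3, 44.4], [13.1, 8.6, 54.5], [13.4, 10.8, 66.3]]
222 [(np.int64(-38), np.int64(-23), np.int64(209)), (np.int64(-38), np.int64(-20), np.int64(209)), (np.int64(-38), np.int64(-17), np.int64(210)), (np.int64(13), np.int64(-8), np.int64(63)), (np.int64(13), np.int64(-6), np.int64(63)), (np.int64(-38), np.int64(-9), np.int64(209)), (np.int64(-38), np.int64(-6), np.int64(209)), (np.int64(-6), np.int64(-2), np.int64(119)), (np.int64(-6), np.int64(0), np.int64(1
[... 2233 characters left out ...]
, np.int64(-6), np.int64(46)), (np.int64(-50), np.int64(-9), np.int64(209)), (np.int64(-50), np.int64(-6), np.int64(209)), (np.int64(-15), np.int64(-2), np.int64(119)), (np.int64(-15), np.int64(0), np.int64(119)), (np.int64(-15), np.int64(2), np.int64(118)), (np.int64(-31), np.int64(5), np.int64(159)), (np.int64(-30), np.int64(7), np.int64(159)), (np.int64(-30), np.int64(9), np.int64(158)), (np.int64(13), np.int64(7), np.int64(46)), (np.int64(13), np.int64(8), np.int64(46)), (np.int64(13), np.int64(10), np.int64(45)), (np.int64(-30), np.int64(19), np.int64(159)), (np.int64(-30), np.int64(21), np.int64(157))]
tag [[ -8.4 -34.7  40. ]
 [ 17.2 -29.5  70.5]]
[-3.3802e+01 -4.5000e-02  2.6000e-02]
```

>>> jog_arm(
  deltas=[
    [0,0,0,0.25,-0.03,0.5,0],
    [0,0,0,0.25,0,1,0],
    [0,0,0,0,0,1.2,0],
    [0,0,0,0,0,1,0],
    [0,0,0,0,0,0.8,0],
    [0,0,0,0,0,0.4,0],
    [0,0,0,0,0,0,0],
    [0,0,0,0,0,0,0],
    [0,0,0,0,0,0,0],
    [0,0,0,0,0,0,0],
  ],
)

```text
t: 8.73
tool_pos: [0.5431, 0.0748, 0.1622]
tool_rot: [2.061, 2.37, 0.002]
contact_force: [-0.0, -0.4, -0.7]
opening: 0.0364
```

Run:
```python
from h import *
plan([.543,.0754,.1362],8.0)
c=vision.calibration("wrist"); im,d=vision.get_image("wrist"); K=(c["fx"],c["fy"],c["cx"],c["cy"]); E=c["hand_eye"]
P=cloud(d,K,E[:3,:3],E[:3,3])*1000; H=hsv(im); v,u=np.indices(d.shape)
g=(H[...,0]>50)&(H[...,0]<85)&(H[...,1]>120)&(P[...,2]<90)&(P[...,2]>60)&(abs(P[...,1])<8)&(P[...,0]<45)&(P[...,0]>10)
p=P[g]; print(len(p),np.percentile(p,[3,50,97],axis=0).round(1).tolist())
m=(abs(P[...,0]-13)<1.5)&(P[...,2]>50)&(P[...,2]<68)&(abs(P[...,1])<14)&~g; q=P[m]; 
for s in (-1,1): r=q[q[:,1]*s>2]; print("jaw",len(r),np.percentile(r,[2,98],axis=0).round(1).tolist() if len(r) else 0)
cv2.imwrite("pics/w3.png",im[:,:,::-1])
```

```text
t 8.7333 pos [0.5431 0.0748 0.1622] ya 7.97 tilt [ 0.0015 -0.     -1.    ] F [-0.02 -0.43 -0.74] open 0.0364 q6 [ 0.   -0.06  1.88 -0.    1.32 -0.14]
turn z -0.0006 shift cm [ 0.06 -0.01  2.6 ]
670 [[11.1, -3.8, 70.4], [28.0, -1.2, 71.6], [43.7, 1.5, 72.7]]
jaw 98 [[12.3, -9.4, 50.3], [13.5, -5.4, 66.7]]
jaw 90 [[12.7, 6.9, 50.5], [13.6, 10.7, 66.7]]
```

>>> jog_arm(
  deltas=[
    [0,0,0,0,-0.18,0,0],
    [0,0,0,0,0,0,0],
    [0,0,0,0,0,0.4,0],
    [0,0,0,0,0,0.4,0],
    [0,0,0,0,0,0.3,0],
    [0,0,0,0,0,0.3,0],
    [0,0,0,0,0,0,0],
    [0,0,0,0,0,0,0],
    [0,0,0,0,0,0,0],
  ],
)

```text
t: 9.53
tool_pos: [0.5408, 0.0745, 0.1473]
tool_rot: [2.062, 2.37, -0.0]
contact_force: [-1.1, 0.5, -0.5]
opening: 0.0365
```

Run:
```python
from h import *
plan([.543,.0754,.1362],8.0)
c=vision.calibration("wrist"); im,d=vision.get_image("wrist"); K=(c["fx"],c["fy"],c["cx"],c["cy"]); E=c["hand_eye"]
P=cloud(d,K,E[:3,:3],E[:3,3])*1000; H=hsv(im); v,u=np.indices(d.shape)
g=(H[...,0]>50)&(H[...,0]<85)&(H[...,1]>120)&(P[...,2]<90)&(P[...,2]>40)&(abs(P[...,1])<8)&(P[...,0]<40)&(P[...,0]>12)
p=P[g]; p=p[p[:,2]<np.median(p[:,2])+3]; print(len(p),np.percentile(p,[3,50,97],axis=0).round(1).tolist())
m=(abs(P[...,0]-13)<1.5)&(P[...,2]>50)&(P[...,2]<68)&(abs(P[...,1])<14)&~g; q=P[m]; 
for s in (-1,1): r=q[q[:,1]*s>2]; print("jaw",len(r),np.percentile(r,[2,98],axis=0).round(1).tolist() if len(r) else 0)
m=(abs(P[...,2]-39.5)<3)&(P[...,0]>3)&(P[...,0]<14.5)&(abs(P[...,1])<12)&(H[...,1]<60);print("bar",np.median(P[m],0).round(1))
cv2.imwrite("pics/w4.png",im[150:300,180:400,::-1].repeat(3,0).repeat(3,1))
```

```text
t 9.5333 pos [0.5408 0.0745 0.1473] ya 7.96 tilt [ 0. -0. -1.] F [-1.05  0.47 -0.5 ] open 0.0365 q6 [ 0.   -0.05  1.89 -0.    1.29 -0.14]
turn z -0.0006 shift cm [0.05 0.23 1.11]
609 [[13.0, -1.1, 55.7], [26.5, 1.4, 56.7], [39.2, 3.9, 57.8]]
jaw 101 [[11.7, -9.5, 50.2], [13.6, -5.4, 66.8]]
jaw 94 [[11.9, 3.9, 50.2], [13.5, 10.8, 67.0]]
bar [ 8.6  0.3 39.9]
```

View pics/w4.png

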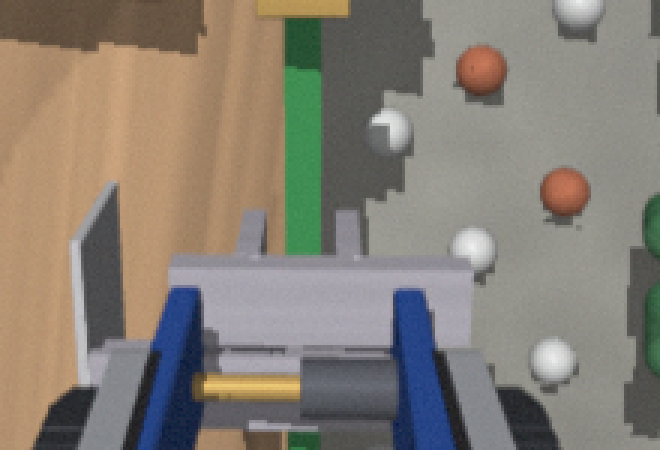

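The jaws straddle the rim: they are at columns 253 and 347, with the rim at 285–322. I'll lower in small steps.

>>> jog_arm(
  deltas=[
    [0,0,0,0,0.06,0.3,0],
    [0,0,0,0,0,0.3,0],
    [0,0,0,0,0,0.2,0],
    [0,0,0,0,0,0.1,0],
    [0,0,0,0,0,0,0],
    [0,0,0,0,0,0,0],
    [0,0,0,0,0,0,0],
  ],
)

```text
t: 10.17
tool_pos: [0.5415, 0.0746, 0.1384]
tool_rot: [2.062, 2.37, 0.0]
contact_force: [0.2, -0.3, -0.8]
opening: 0.0363
```

>>> jog_arm(
  deltas=[
    [0,0,0,0,0,0.1,0],
    [0,0,0,0,0,0.05,0],
    [0,0,0,0,0,0,0],
    [0,0,0,0,0,0,0],
  ],
)

```text
t: 10.5
tool_pos: [0.5413, 0.0746, 0.1368]
tool_rot: [-2.062, -2.37, 0.0]
contact_force: [-1.1, 0.4, -1.4]
opening: 0.0366
```

>>> jog_arm(
  deltas=[
    [0,0,0,0,0,0.08,0],
    [0,0,0,0,0,0,0],
    [0,0,0,0,0,0,0],
  ],
)

```text
t: 10.75
tool_pos: [0.5415, 0.0746, 0.1364]
tool_rot: [2.062, 2.37, 0.0]
contact_force: [-2.3, 0.3, 2.3]
opening: 0.0367
```

>>> jog_arm(
  deltas=[
    [0,0,0,0,0,0.05,0],
    [0,0,0,0,0,0,0],
    [0,0,0,0,0,0,0],
  ],
)

```text
t: 11.0
tool_pos: [0.5416, 0.0747, 0.1364]
tool_rot: [2.062, 2.37, 0.0]
contact_force: [-2.1, 0.4, 4.7]
opening: 0.0365
```

>>> jog_arm(
  deltas=[
    [0,0,0,0.15,0,0,0],
    [0,0,0,0.25,0,0,0],
    [0,0,0,0.25,0,0,0],
    [0,0,0,0.25,0,0,0],
    [0,0,0,0.25,0,0,0],
    [0,0,0,0.25,0,0,0],
    [0,0,0,0.1,0,0,0],
    [0,0,0,0,0,0,0],
  ],
)

```text
t: 11.67
tool_pos: [0.5402, 0.0896, 0.1364]
tool_rot: [2.06, 2.369, 0.002]
contact_force: [1.2, -2.2, 5.2]
opening: 0.0372
```

```bash
cat > m.py <<'E'
from h import *
plan([.543,.0754,.1362],8.0)
c=vision.calibration("wrist"); im,d=vision.get_image("wrist"); K=(c["fx"],c["fy"],c["cx"],c["cy"]); E=c["hand_eye"]
P=cloud(d,K,E[:3,:3],E[:3,3])*1000; H=hsv(im); v,u=np.indices(d.shape)
b=(H[...,0]>17)&(H[...,0]<30)&(H[...,1]>80)&(abs(P[...,1])<9)&(P[...,2]<50)&(P[...,2]>28)&(P[...,0]>13)&(P[...,0]<60); q=P[b]; print("plate",len(q),np.percentile(q,[2,50,98],axis=0).round(1).tolist() if len(q) else 0)
o=(H[...,0]>5)&(H[...,0]<18)&(H[...,1]>170)&(P[...,2]<45)&(P[...,2]>22)&(abs(P[...,1])<13)&(P[...,0]>20); q=P[o]; print("stop",np.percentile(q,[2,98],axis=0).round(1).tolist())
m=(abs(P[...,2]-40)<4)&(P[...,0]>3)&(P[...,0]<14.5)&(abs(P[...,1])<12)&(H[...,1]<60);print("bar",np.percentile(P[m],[2,50,98],axis=0).round(1).tolist())
np.savez("last.npz",im=im,d=d)
E
python3 m.py
```

```text
t 11.6667 pos [0.5402 0.0896 0.1364] ya 7.99 tilt [ 2.4e-03 -7.0e-04 -1.0e+00] F [ 1.25 -2.21  5.16] open 0.0372 q6 [ 0.03 -0.03  1.9  -0.    1.27 -0.11]
turn z -0.0003 shift cm [-1.44  0.08  0.02]
plate 436 [[32.9, -7.0, 33.3], [39.0, -0.3, 34.8], [40.3, 6.3, 45.8]]
stop [[58.9, -10.6, 30.4], [73.9, 9.5, 33.4]]
bar [[3.3, -11.6, 38.8], [8.9, -0.1, 40.0], [13.3, 11.5, 43.4]]
```

>>> jog_arm(
  deltas=[
    [0,0,0,0.25,0,0,0],
    [0,0,0,0.25,0,0,0],
    [0,0,0,0.25,0,0,0],
    [0,0,0,0.25,0,0,0],
    [0,0,0,0.25,0,0,0],
    [0,0,0,0.25,0,0,0],
    [0,0,0,0.1,0,0,0],
    [0,0,0,0.1,0,0,0],
    [0,0,0,0,0,0,0],
    [0,0,0,0,0,0,0],
  ],
)

```text
t: 12.55
tool_pos: [0.5378, 0.1063, 0.1364]
tool_rot: [2.06, 2.369, 0.002]
contact_force: [0.4, -2.7, 6.0]
opening: 0.0363
```

```bash
python3 m.py; python3 -c "
import cv2,numpy as np
im=np.load('last.npz')['im']; cv2.imwrite('pics/w5.png',im[130:280,180:400,::-1].repeat(3,0).repeat(3,1))"
```

```text
t 12.55 pos [0.5378 0.1063 0.1364] ya 7.98 tilt [ 2.4e-03 -6.0e-04 -1.0e+00] F [ 0.4  -2.71  5.96] open 0.0363 q6 [ 0.06 -0.03  1.9  -0.    1.27 -0.08]
turn z -0.0004 shift cm [-3.14  0.08  0.02]
plate 467 [[14.8, -7.2, 33.4], [22.6, -0.6, 35.0], [23.7, 6.1, 45.6]]
stop [[42.2, -10.6, 30.6], [57.3, 9.4, 39.3]]
bar [[3.3, -11.5, 38.7], [9.0, 0.1, 40.0], [13.3, 11.5, 43.3]]
```

View pics/w5.png

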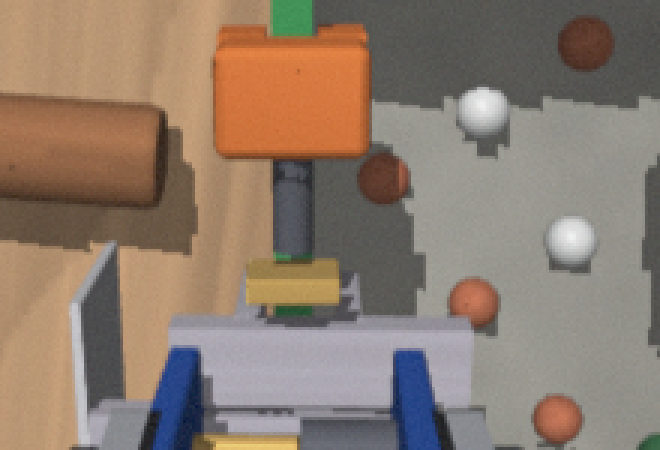

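The brass plate (292,282) is now just ahead of the clip's bar (front edge at row 318). I'll feel forward in small steps.

>>> jog_arm(
  deltas=[
    [0,0,0,0.1,0,0,0],
    [0,0,0,0.1,0,0,0],
    [0,0,0,0.1,0,0,0],
    [0,0,0,0.1,0,0,0],
    [0,0,0,0,0,0,0],
    [0,0,0,0,0,0,0],
  ],
)

```text
t: 13.1
tool_pos: [0.5373, 0.1102, 0.1364]
tool_rot: [2.06, 2.369, 0.002]
contact_force: [0.6, -1.9, 6.3]
opening: 0.0363
```

>>> jog_arm(
  deltas=[
    [0,0,0,0.1,0,0,0],
    [0,0,0,0,0,0,0],
    [0,0,0,0,0,0,0],
  ],
)

```text
t: 13.35
tool_pos: [0.5371, 0.1112, 0.1364]
tool_rot: [2.06, 2.369, 0.002]
contact_force: [0.9, -1.8, 6.0]
opening: 0.0366
```

>>> jog_arm(
  deltas=[
    [0,0,0,0.1,0,0,0],
    [0,0,0,0,0,0,0],
    [0,0,0,0,0,0,0],
  ],
)

```text
t: 13.6
tool_pos: [0.537, 0.1122, 0.1364]
tool_rot: [2.06, 2.369, 0.001]
contact_force: [1.2, -3.2, 5.3]
opening: 0.0366
```

>>> jog_arm(
  deltas=[
    [0,0,0,0.08,0,0,0],
    [0,0,0,0,0,0,0],
    [0,0,0,0,0,0,0],
  ],
)

```text
t: 13.85
tool_pos: [0.5369, 0.1127, 0.1364]
tool_rot: [2.06, 2.368, 0.001]
contact_force: [0.1, -4.4, 4.8]
opening: 0.0367
```

>>> jog_arm(
  deltas=[
    [0,0,0,0.08,0,0,0],
    [0,0,0,0,0,0,0],
    [0,0,0,0,0,0,0],
  ],
)

```text
t: 14.1
tool_pos: [0.5369, 0.1131, 0.1364]
tool_rot: [2.059, 2.368, -0.0]
contact_force: [1.2, -6.5, 5.0]
opening: 0.0365
```

```bash
python3 m.py
```

```text
t 14.1 pos [0.5369 0.1131 0.1364] ya 7.98 tilt [ 0.0025 -0.0023 -1.    ] F [ 1.2  -6.47  5.03] open 0.0365 q6 [ 0.07 -0.03  1.9  -0.    1.27 -0.07]
turn z -0.0004 shift cm [-3.82  0.08  0.03]
plate 437 [[13.3, -7.0, 33.4], [16.5, -0.6, 35.0], [17.3, 6.1, 42.7]]
stop [[35.5, -10.6, 30.6], [50.6, 9.4, 41.2]]
bar [[3.1, -11.7, 38.7], [7.6, 0.3, 39.9], [13.1, 11.6, 43.1]]
```

>>> jog_arm(
  deltas=[
    [0,0,0,0.05,0,0.04,0],
    [0,0,0,0,0,0,0],
    [0,0,0,0,0,0,0],
  ],
)

```text
t: 14.4
tool_pos: [0.5369, 0.1132, 0.1364]
tool_rot: [2.059, 2.368, -0.001]
contact_force: [0.1, -6.0, 6.5]
opening: 0.0365
```

>>> jog_arm(
  deltas=[
    [0,0,0,0,0,0.03,0.46],
    [0,0,0,0,0,0.03,0.48],
    [0,0,0,0,0,0,0.5],
    [0,0,0,0,0,0,0.5],
  ],
)

```text
t: 14.73
tool_pos: [0.5371, 0.1141, 0.1351]
tool_rot: [2.06, 2.368, 0.003]
contact_force: [3.7, -4.0, 3.2]
opening: 0.043
```

```bash
python3 m.py; python3 -c "
import cv2,numpy as np
im=np.load('last.npz')['im']; cv2.imwrite('pics/w6.png',im[130:280,180:400,::-1].repeat(3,0).repeat(3,1))"
```

```text
t 14.7333 pos [0.5371 0.1141 0.1351] ya 7.96 tilt [ 3.7e-03 -7.0e-04 -1.0e+00] F [ 3.72 -4.01  3.18] open 0.043 q6 [ 0.07 -0.03  1.9  -0.    1.27 -0.06]
turn z -0.0008 shift cm [-3.91  0.05 -0.11]
plate 418 [[13.1, -7.6, 32.1], [15.7, -1.0, 34.0], [49.4, 5.6, 42.2]]
stop [[34.5, -11.1, 29.3], [49.5, 9.1, 41.4]]
bar [[3.1, -11.7, 37.3], [7.2, 0.8, 38.6], [12.2, 11.6, 42.9]]
```

View pics/w6.png

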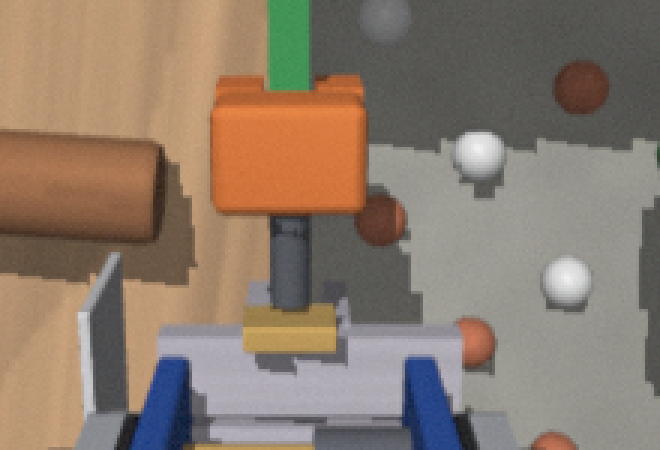

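Clip stayed put (bar z unchanged), with the jaws now closing on the rim and the plate (290,330) against the bar. I'll open fully.

>>> jog_arm(
  deltas=[
    [0,0,0,0,0,0,0.54],
    [0,0,0,0,0,0,0.58],
    [0,0,0,0,0,0,0.65],
    [0,0,0,0,0,0,0.75],
    [0,0,0,0,0,0,0.8],
    [0,0,0,0,0,0,0.8],
    [0,0,0,0,0,0,0.8],
  ],
)

```text
t: 15.37
tool_pos: [0.5356, 0.1145, 0.1343]
tool_rot: [-2.061, -2.37, 0.0]
contact_force: [0.5, -0.4, 0.4]
opening: 0.0684
```

```bash
python3 m.py
```

```text
t 15.3667 pos [0.5356 0.1145 0.1343] ya 7.97 tilt [-5.e-04  2.e-04 -1.e+00] F [ 0.5  -0.37  0.39] open 0.0684 q6 [ 0.07 -0.03  1.9   0.    1.27 -0.06]
turn z -0.0005 shift cm [-3.97  0.19 -0.19]
plate 354 [[13.1, -5.9, 31.2], [15.0, 0.8, 33.8], [48.7, 7.3, 40.9]]
stop [[33.8, -9.5, 28.5], [48.9, 10.6, 43.3]]
bar [[3.2, -11.6, 36.5], [6.8, -0.6, 37.8], [11.4, 11.8, 42.9]]
```

>>> jog_arm(
  deltas=[
    [0,0,0,0,0,0,0.9],
    [0,0,0,0,0,-0.5,0.9],
    [0,0,0,0,0,-1,0.9],
    [0,0,0,0,0,-1.5,0.9],
    [0,0,0,0,0,-1.5,0.9],
    [0,0,0,0,0,-2,0.9],
    [0,0,0,0,0,-2,0.9],
    [0,0,0,0,0,-2,0.9],
    [0,0,0,0,0,-1,0.9],
    [0,0,0,0,0,0,0.9],
    [0,0,0,0,0,0,0.9],
    [0,0,0,0,0,0,0.9],
  ],
)

```text
t: 16.42
tool_pos: [0.5352, 0.1143, 0.2482]
tool_rot: [-2.061, -2.369, 0.002]
contact_force: [-0.3, 0.5, -0.5]
opening: 0.0769
```

Run:
```python
from h import *
plan([.543,.0754,.2362],8.0)
c=vision.calibration("wrist"); im,d=vision.get_image("wrist"); K,A,t=cam("wrist"); P=cloud(d,K,A,t)*1000; H=hsv(im)
L=(P-np.array([536.9,113.,90]))@np.array([[.9903,.1392,0],[-.1392,.9903,0],[0,0,1]]).T  # planter-aligned about the clip
near=(abs(L[...,0])<45)&(abs(L[...,1])<60)
b=(H[...,0]>105)&(H[...,0]<130)&(H[...,1]>120)&near&(L[...,2]>45)
n,l,st,_=cv2.connectedComponentsWithStats(b.astype(np.uint8))
for i in range(1,n):
    if st[i,4]>30: print("handle",np.percentile(L[l==i],[2,98],axis=0).round(1).tolist())
o=(H[...,0]>5)&(H[...,0]<18)&(H[...,1]>170)&near&(L[...,2]>5)&(L[...,2]<20); print("stop",np.percentile(L[o],[2,98],axis=0).round(1).tolist())
br=(H[...,0]>17)&(H[...,0]<30)&(H[...,1]>80)&near&(L[...,2]>8)&(L[...,2]<16)&(L[...,1]>8); print("plate",np.percentile(L[br],[2,98],axis=0).round(1).tolist())
m=(H[...,1]<60)&near&(L[...,2]>3)&(L[...,2]<9)&(L[...,1]>0)&(L[...,1]<20)&(abs(L[...,0])<20); print("bar",np.percentile(L[m],[2,50,98],axis=0).round(1).tolist())
w=im[:,130:430,::-1]; i2,_=vision.get_image("side"); s=cv2.resize(i2[140:260,240:370,::-1],None,fx=3.5,fy=3.5)
out=np.zeros((420,300+s.shape[1],3),np.uint8); out[:,:300]=w; out[:s.shape[0],300:]=s[:420]; cv2.imwrite("pics/f.png",out)
```

```text
t 16.4167 pos [0.5352 0.1143 0.2482] ya 7.96 tilt [-2.e-03 -1.e-04 -1.e+00] F [-0.28  0.49 -0.52] open 0.0769 q6 [ 0.07 -0.13  1.8   0.    1.47 -0.06]
turn z -0.0007 shift cm [-3.96  0.23  1.2 ]
handle [[-23.1, -8.6, 46.3], [-18.5, 11.8, 71.3]]
handle [[17.4, -9.0, 45.8], [22.0, 11.9, 71.3]]
stop [[-10.7, 35.8, 8.7], [9.1, 50.6, 15.4]]
plate [[-7.4, 13.3, 8.9], [5.8, 17.2, 12.6]]
bar [[-18.2, 0.7, 4.0], [-0.8, 7.0, 6.1], [17.9, 13.2, 7.6]]
```

View pics/f.png

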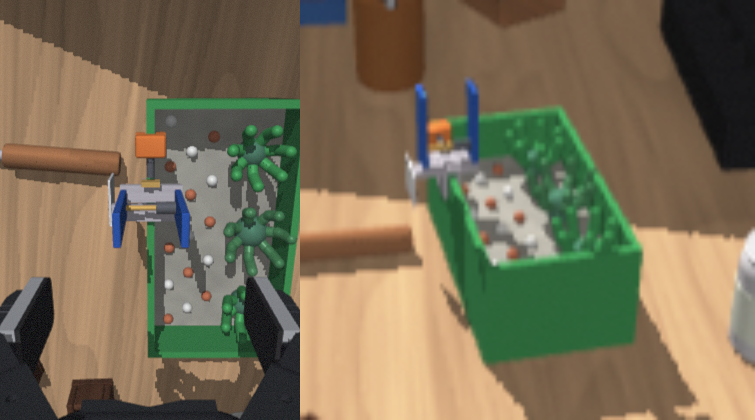

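The clip stands upright on the rim with its tag outwards and its bar against the plate. The handles measure 45 mm over both (46 expected) with tops about 70 mm above the rim, and the robot is clear.

```bash
python3 -c "
from station import ctrl
print(ctrl.finish_job())"
```

```text
the job is handed in; nothing more can be done
None
```

The clip is on the planter's front rim, tag outwards, with its own spring gripping the wall and its bar against the brass plate. I handed the job in at about 16.5 s; the hand-in gives no verdict.

I squeezed it open at 80 N, lifted it off the middle-sized rest, and set it astride the rim about 8 cm to the right of the stop. I then slid it along with about 5–6 N of down-force until it met the plate, pushed lightly, and let go.

**Checks before hand-in:**
- **Grip:** the handles measured about 45 mm over both, against 46 mm expected on the rim. Their tops stood about 70 mm above the rim, so the bars are fully down and the clip is upright.
- **Plate:** the bar and plate faces touch (13.2 mm against 13.3 mm). The clip did not move when I released it. The plate is pressed in about 0.8 mm by image, which works out to roughly 4 N.
- **Forces:** the tool's force readings while sliding and pushing stayed under about 7 N on each axis, including rim friction. The highest reading of the whole job was 10.8 N, downward on the rest while squeezing. These were read only at the end of each move.
- **Surroundings:** the gripper was about 11 cm above its release height, touching nothing. I saw no sign that anything else had moved.

**Disagreements:** the gripper read about 36.5 mm at full squeeze where 40 mm was expected. The wrist image showed the handles at about 40 mm with the jaws fully open, so I went by the image. From higher up, the camera also put the rim about 1.5–2 mm off across the jaws, so I re-measured from close range and corrected before the jaws went over the rim.

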